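Empty the decapper's cap tray and hold it home for fastening

ROBOT

A 6-joint arm with a two-finger parallel gripper is mounted at the origin on the work surface. World frame = base frame: x ahead of the robot, y to its left, z up, the work surface at z = 0. Lengths are in mm, angles in degrees, forces in N, time in s.
With the tool pointing down it reaches from about 300 to 850 mm from the base axis. Payload 4.2 kg.
Tool frame: the origin (TCP) lies between the finger pads; the fingertips stand 22 mm ahead of it and the grasp point (between the pads) lies 3 mm ahead of it; z points along the fingers, y is the direction in which the jaws open and shut (so a half turn about z gives the same grasp; the last joint's range is limited). The gripper opens to 91 mm and grips with 3 to 60 N. Pads are 32 mm wide; open, the fingers measure 118 mm over their backs; the gripper's body (76 mm by 178 mm) begins 60 mm behind the grasp point.
Start: joints at [-73.74, 18.312, 89.639, -0, 72.044, -1.146], TCP at [172.013, -548.682, 235.976] pointing down, gripper open.
Joint ranges: [-177.97, 177.97], [-48.28, 115.42], [12.27, 149.76], [-77.06, 257.06], [2.81, 150.46], [-146.56, 146.56]. Speed limits (degrees/s): [147.25, 147.25, 180, 180, 180, 180].

INTERFACE

Orientations are given as [roll, pitch, yaw] about the fixed x, y, z axes, in that order (R = Rz(yaw) Ry(pitch) Rx(roll)).
In Python, from workcell import telemetry, cams, env gives the robot as it stands.
- The arm moves only by the shell command python3 -m inch 'ROWS' [FORCE]. ROWS is JSON, a list of rows, each an object of numbers: "x", "y", "z": the shift along the tool's x, y, z in cm; "yaw": the turn about the tool's z in units of 5 degrees (1.0 is 5 degrees); "gripper": the gripper's target within -1 to 1 (fully open at 1, half-way at 0, shut at -1). A call has 1 to 12 rows; each row shifts and turns the commanded pose from where the row before left it, along the tool's axes as they then stand; what a row does not reach is not made up. A row lasts 1/12 s, in which the tool goes at most 41.7 mm and 7.16 degrees, less where a joint would pass 70% of its speed; a pose out of reach is approached as far as the arm can. A call is refused whole if a number of a shift passes 4.17 or a number of a turn 1, either way. A call with a gripper value outside its range is refused whole. The fingers move at their own pace and stop on an object; FORCE is the grip in N (left out, the last holds). Time passes only in rows, so rows that do not move let the fingers close. It gives the time, the measured TCP pose, the force and the opening at its end, in the units of the state.
- telemetry.state(): the state, without advancing time (a new reading comes with each control period).
- cams.grab_frame(name): name is "side" or "top" or "wrist"; returns a dict with "pixels" (384x512x3 uint8, red, green, blue), "mtx" (3x3 intrinsics, pixels), "distortion" ([k1, k2, p1, p2, k3] as OpenCV has them; the pictures are not rectified), "rvec" (rotation vector, rad) and "tvec" (3), from world to camera coordinates, as OpenCV has them. Camera axes: x right, y down, z forward; pixel columns grow to the right and rows downward; lengths in mm; the calibration is good to about 2 mm. A picture is of the moment at which its call begins. There is no depth.
- env.job_done(): hands the job in, once; it reports no verdict.
The state is a dict: "time_s": time; "qpos": joint angles; "qvel": joint speeds; "effort": joint torques, N m; "ee_pos": TCP position; "ee_rot": TCP orientation; "force": force on the tool from outside, world axes, zero at the start; "torque": the same for the moment, N m; "gripper_width": finger opening in mm.
Only numpy, scipy, OpenCV 4.12 (cv2) and the standard library are available. Lean on these libraries where they do the work, as an engineer would, in place of code of your own. Each camera call takes 0.05 s, during which the arm holds its last target. There are 200 camera calls.

TASK

Lift the metal cap tray and tip all five loose screw caps out of it into the grey waste bin, then set the tray back down flat on the bench with its open end to the tube decapper, squarely and centrally in front of the machine so that its two slotted ears meet the two rubber buffers. Push it against the buffers with a steady force of about 10 newtons and finish while still holding it like that, so that a colleague can do up the thumbscrews; do not ram the machine, and leave the bin and everything else on the bench where they are.

Things in the scene. Friction and masses are not known exactly. Their poses are not given: they have to be found in the camera images.
- decapper: Tube decapper, white machine fixed on the bench at the right, 240 mm wide, 300 deep, base 115 high, column and head behind up to 260. Origin on the bench under the middle of its flat front face; x points into the machine (the push direction, about world -y), y along the face, z up. A cap chute 106 mm wide juts 38 mm out of the face, 50 to 104 mm above the bench, over the place of the tray's mouth.
- stop (a point): Point midway between the front ends of the two rubber buffers at rest, 12 mm in front of the decapper's face, 21 mm above the bench; axes as the decapper. The buffers are round, 24 mm across, at 72 mm to either side of it (along y).
- buffer_left (a joint): How far the soft rubber buffer on the decapper's +y side is pushed in, in m: 0 free, at most 0.008. It acts as a spring of 1200 N/m, so both buffers together give about 2.4 N per mm.
- buffer_right (a joint): The same for the buffer on the decapper's -y side.
- tray: Loose aluminium cap tray, 0.16 to 0.28 kg, at the left, holding the caps: 170 (x) by 116 mm (y), floor 3 mm thick, walls 35 mm high on three sides, open at +x (the mouth). Origin: centre of its underside; z up. Beside it flat slotted ears reach to y = +-86 mm, 5 to 37 mm high, front faces at x = 85; slots at y = +-72 belong on the buffers. Caps slide out when tipped over 25 degrees.
- tray_mouth (a point): Middle of the tray's open edge, at its underside: (85, 0, 0) mm in the tray's frame.
- tray_grip (a point): Where to grip: the middle of the upright black grip block on the tray's back wall, (-83, 0, 54) mm in the tray's frame. The block is 14 mm thick (along the tray's x), 80 mm wide (along y), and reaches from 30 to 72 mm above the bench.
- cap1: Loose white screw cap of a 50 ml tube, 34 mm across, 15 mm high, 10 to 17 g; origin at the centre of its underside. Lies flat in the tray at the start.
- cap2: Loose white screw cap of a 50 ml tube, 34 mm across, 15 mm high, 10 to 17 g; origin at the centre of its underside. Another of the five.
- cap3: Loose white screw cap of a 50 ml tube, 34 mm across, 15 mm high, 10 to 17 g; origin at the centre of its underside. Another of the five.
- cap4: Loose white screw cap of a 50 ml tube, 34 mm across, 15 mm high, 10 to 17 g; origin at the centre of its underside. Another of the five.
- cap5: Loose white screw cap of a 50 ml tube, 34 mm across, 15 mm high, 10 to 17 g; origin at the centre of its underside. Another of the five.
- bin: Waste bin, open-topped grey plastic box, loose, 0.7 kg, 200 mm (x) by 170 mm (y), 100 mm high, walls and floor 5 mm, between tray and decapper. Origin at the centre of its underside.
- tube_rack: Leave alone: white grid rack 110 x 200 x 80 mm with some 50 ml tubes in it (115 mm tall in all), at the far edge.
- bottle: Leave alone: brown glass bottle with a black cap, 70 mm across, 160 mm tall.
- beaker: Leave alone: empty glass beaker, 72 mm across, 95 mm tall.
- screw_dish: Leave alone: round steel dish, 84 mm across, 20 mm tall, holding the two thumbscrews for the tray, near the robot.
- wrench: Leave alone: small wrench, 150 mm long, lying flat near the robot.
- timer: Leave alone: flat white bench timer, 65 x 65 x 22 mm.
- glove_box: Leave alone: cardboard glove box, 120 x 230 x 70 mm, at the left side.

How it is judged:
By the outcome, as a careful person would: the job done as asked, in the order asked, and still so for the second after the job is handed in, while the arm keeps its last pose, push and grip.
It also fails if it takes over 58 s, if anything falls off the work surface, if the arm or the gripper's body presses on something with over 40 N, if the wrist force passes 120 N, or if a joint passes its speed limit or range.

## Working session

There is one attempt and no reset: what is moved stays moved. The work goes in short steps, Python scripts to look and compute and a shell command to move; the robot and the scene stay as the last step left them, time stands still between calls to the robot, and variables do not carry over. Pictures are saved under pics/ and viewed, about 8 in all and at most 12, crops included, and the job is handed in when it is done.

```bash
ls; mkdir -p pics; python3 - <<'E'
from workcell import telemetry, cams
import cv2
print(telemetry.state())
for n in("top","side"):
    f=cams.grab_frame(n); cv2.imwrite(f"pics/{n}0.png",cv2.resize(f["pixels"][:,:,::-1],(800,600),interpolation=cv2.INTER_CUBIC)); print(n,f["mtx"],f["distortion"],f["rvec"],f["tvec"])
E
```

```text
pics
{'time_s': 0.0, 'qpos': array([-7.37377549e+01,  1.83523200e+01,  8.97062630e+01,  4.67628620e-04,
        7.20430860e+01, -1.14715157e+00]), 'qvel': array([ 0.02315921,  0.02197142,  0.04309067, -0.02373018, -0.05768917,
        0.01634175]), 'effort': array([ 3.20726049e-04, -4.12461984e+01, -2.31976748e+01,  7.29474798e-02,
        4.56374965e-02, -1.41470891e-04]), 'ee_pos': array([ 171.90058877, -548.22026493,  235.11440501]), 'ee_rot': array([-1.79898360e+02, -2.47993902e-03,  1.74092499e+01]), 'force': array([ 0.19711856,  0.55809924, -0.14655241]), 'torque': array([-0.04564368, -0.00022288,  0.00929695]), 'gripper_width': 91.09791278073516}
top [[474.49847321   0.         258.23484977]
 [  0.         474.49847321 191.54076225]
 [  0.           0.           1.        ]] [-0.06846897  0.          0.          0.          0.        ] [ 2.18977793 -2.14093177  0.13043842] [  52.96645006  582.18618668 1324.49571265]
side [[414.39327732   0.         256.36192545]
 [  0.         414.39327732 195.8221738 ]
 [  0.           0.           1.        ]] [0.00026784 0.         0.         0.         0.        ] [ 0.25451294 -2.62624401  1.49973942] [ 575.51500195   67.19784119 1220.32290525]
```

View pics/top0.png

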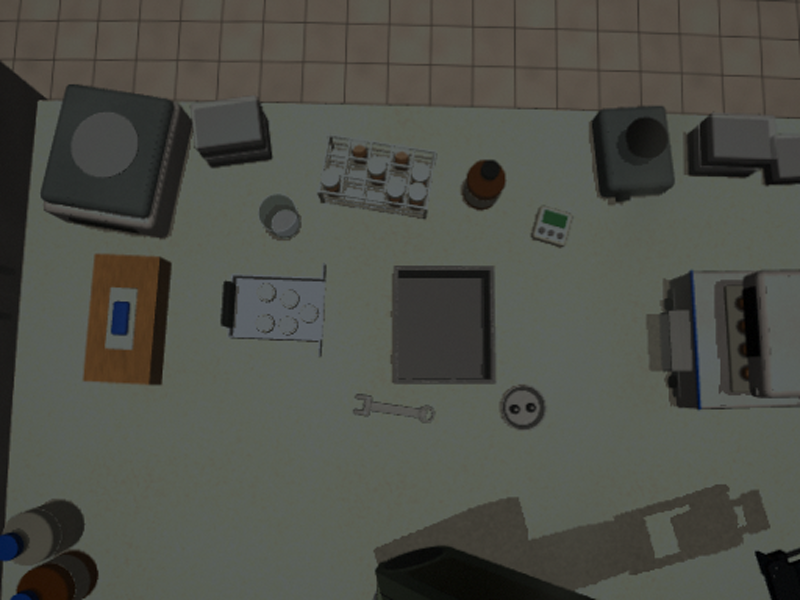

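View pics/side0.png

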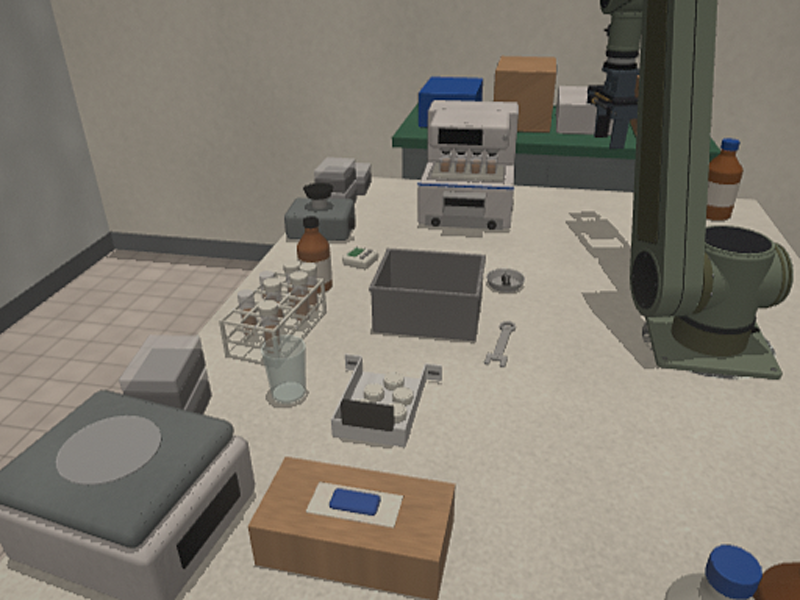

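Top view (800-wide): tray with mouth to the right at about (232–323, 278–340), ears at x≈323 and grip block at (228,303). The bin rim covers (393–495, 267–383), and the decapper's front edge runs (692,272)–(698,408). Next I'll enlarge the tray and decapper.

```bash
cat > h.py <<'E'
import numpy as np, cv2
from workcell import cams
def bright(p): return (255*(p/255.)**0.55).astype(np.uint8)
def crop(f,x0,y0,x1,y1,s,name):
    cv2.imwrite(name,cv2.resize(bright(f["pixels"][y0:y1,x0:x1,::-1]),None,fx=s,fy=s,interpolation=cv2.INTER_CUBIC))
def ray(f,u,v):
    n=cv2.undistortPoints(np.array([[[u,v]]],float),f["mtx"],np.array(f["distortion"])).ravel()
    R=cv2.Rodrigues(np.array(f["rvec"]))[0]; t=np.array(f["tvec"]).ravel()
    return -R.T@t, R.T@np.array([n[0],n[1],1])
def at(f,u,v,z):
    c,d=ray(f,u,v); return (c+d*(z-c[2])/d[2]).round(1)
def proj(f,P):
    return cv2.projectPoints(np.array(P,float).reshape(-1,3),np.array(f["rvec"]),np.array(f["tvec"]),f["mtx"],np.array(f["distortion"]))[0].reshape(-1,2)
E
python3 - <<'E'
from h import *
f=cams.grab_frame("top")
crop(f,130,160,230,235,8,"pics/tray.png"); crop(f,405,160,512,270,5,"pics/dec.png")
for p in [(393,267),(495,267),(495,383),(393,383)]: print(at(f,p[0]*.64,p[1]*.64,100))
E
```

```text
[629.6  86.  100. ]
[633.8 -92.7 100. ]
[431.7 -94.4 100. ]
[427.9  81.2 100. ]
```

View pics/tray.png

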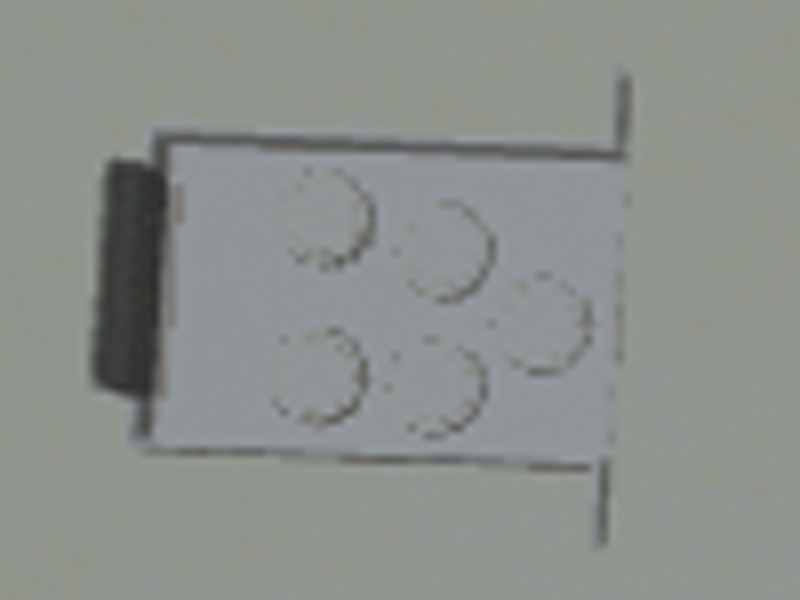

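View pics/dec.png

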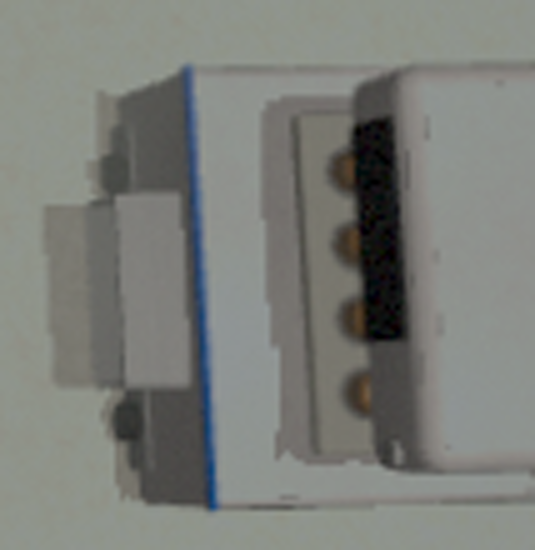

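Tray crop (8x): ear tips at (625,72) and (600,547), block top-back edge (108,160)–(93,388). Decapper crop (5x): blue front edge (187,67)–(212,508), chute front edge (117,193)–(125,388), buffers near (108,172) and (120,420).

```bash
python3 - <<'E'
from h import *
f=cams.grab_frame("top")
T=lambda a,b,z:at(f,130+(a)/8-.5+.06,160+b/8-.5+.06,z)
D=lambda a,b,z:at(f,405+a/5-.4,160+b/5-.4,z)
for n,F,l in [("ear tips z37",T,[(627,72,37),(604,547,37)]),("block back z72",T,[(108,160,72),(93,388,72)]),("back wall z35",T,[(155,132,35),(137,443,35)]),
 ("cap chk",T,[(545,323,18)]),("blue z115",D,[(187,67,115),(212,508,115)]),("chute front z104",D,[(117,193,104),(125,388,104)]),("chute at face",D,[(183,192,104),(190,386,104)]),("buf z21+",D,[(104,172,24),(116,420,24)]),("face z0",D,[(120,95,0),(145,502,0)])]:
    P=[F(*q) for q in l]; print(n,*P, "mid",sum(P)/len(P))
    if len(P)>1: d=P[1]-P[0]; print("   len",np.linalg.norm(d[:2]).round(1),"dir deg from -x:",np.degrees(np.arctan2(d[1],-d[0])).round(2))
E
```

```text
ear tips z37 [643.4 211.8  37. ] [473.3 214.2  37. ] mid [558.35 213.    37.  ]
   len 170.1 dir deg from -x: 0.81
block back z72 [602.7 388.6  72. ] [522.8 389.9  72. ] mid [562.75 389.25  72.  ]
   len 79.9 dir deg from -x: 0.93
back wall z35 [618.2 381.1  35. ] [506.3 382.1  35. ] mid [562.25 381.6   35.  ]
   len 111.9 dir deg from -x: 0.51
cap chk [554.2 240.3  18. ] mid [554.2 240.3  18. ]
blue z115 [ 634.1 -435.1  115. ] [ 394.9 -444.2  115. ] mid [ 514.5  -439.65  115.  ]
   len 239.4 dir deg from -x: -2.18
chute front z104 [ 565.  -398.7  104. ] [ 458.7 -401.4  104. ] mid [ 511.85 -400.05  104.  ]
   len 106.3 dir deg from -x: -1.45
chute at face [ 566.4 -435.7  104. ] [ 460.4 -437.5  104. ] mid [ 513.4 -436.6  104. ]
   len 106.0 dir deg from -x: -0.97
buf z21+ [ 585.9 -420.7   24. ] [ 442.2 -425.5   24. ] mid [ 514.05 -423.1    24.  ]
   len 143.8 dir deg from -x: -1.91
face z0 [ 635. -440.    0.] [ 395. -451.    0.] mid [ 515.  -445.5    0. ]
   len 240.3 dir deg from -x: -2.62
```

```bash
R='{"x":2.41,"y":-2.86},{"x":2.41,"y":-2.86},{"x":2.41,"y":-2.86},{"x":2.41,"y":-2.86},{"x":2.41,"y":-2.86},{"x":2.41,"y":-2.86}' ; unset R
python3 -m inch '[{"x":2.41,"y":-2.86},{"x":2.41,"y":-2.86},{"x":2.41,"y":-2.86},{"x":2.41,"y":-2.86},{"x":2.41,"y":-2.86},{"x":2.41,"y":-2.86},{"x":2.41,"y":-2.86},{"x":2.41,"y":-2.86},{"x":2.41,"y":-2.86},{"x":2.41,"y":-2.86},{"x":2.41,"y":-2.86},{"x":2.41,"y":-2.86}]'
python3 -m inch '[{"x":2.41,"y":-2.86},{"x":2.41,"y":-2.86},{"x":2.41,"y":-2.86},{"x":2.41,"y":-2.86},{"x":2.41,"y":-2.86},{"x":2.41,"y":-2.86},{"x":2.41,"y":-2.86},{"x":2.41,"y":-2.86},{"x":2.41,"y":-2.86},{"x":2.41,"y":-2.86},{"x":2.41,"y":-2.86},{"x":2.41,"y":-2.86}]'
python3 -m inch '[{"yaw":-1},{"yaw":-1},{"yaw":-1},{"yaw":-1},{"yaw":-1},{"yaw":-1},{"yaw":-1},{"yaw":-1},{"yaw":-1},{"yaw":-1},{"yaw":-1},{"yaw":-1}]'
python3 -m inch '[{"yaw":-1},{"yaw":-1},{"yaw":-0.32},{}]'
```

```text
invalid input
invalid input
invalid input
invalid input
```

```bash
python3 -m inch '[{"x":2.41,"y":-2.86,"z":0,"yaw":0,"gripper":1}]'
```

```text
time_s: 0.28
ee_pos: [185.3, -518.4, 235.1]
ee_rot: [179.8, 0.1, 17.2]
force: [0.8, -0.4, 1.6]
gripper_width: 91.3
```

Every row needs all five keys.

```bash

python3 -m inch '[{"x":2.41,"y":-2.86,"z":0,"yaw":0,"gripper":1},{"x":2.41,"y":-2.86,"z":0,"yaw":0,"gripper":1},{"x":2.41,"y":-2.86,"z":0,"yaw":0,"gripper":1},{"x":2.41,"y":-2.86,"z":0,"yaw":0,"gripper":1},{"x":2.41,"y":-2.86,"z":0,"yaw":0,"gripper":1},{"x":2.41,"y":-2.86,"z":0,"yaw":0,"gripper":1},{"x":2.41,"y":-2.86,"z":0,"yaw":0,"gripper":1},{"x":2.41,"y":-2.86,"z":0,"yaw":0,"gripper":1},{"x":2.41,"y":-2.86,"z":0,"yaw":0,"gripper":1},{"x":2.41,"y":-2.86,"z":0,"yaw":0,"gripper":1},{"x":2.41,"y":-2.86,"z":0,"yaw":0,"gripper":1},{"x":2.41,"y":-2.86,"z":0,"yaw":0,"gripper":1}]'
python3 -m inch '[{"x":2.41,"y":-2.86,"z":0,"yaw":0,"gripper":1},{"x":2.41,"y":-2.86,"z":0,"yaw":0,"gripper":1},{"x":2.41,"y":-2.86,"z":0,"yaw":0,"gripper":1},{"x":2.41,"y":-2.86,"z":0,"yaw":0,"gripper":1},{"x":2.41,"y":-2.86,"z":0,"yaw":0,"gripper":1},{"x":2.41,"y":-2.86,"z":0,"yaw":0,"gripper":1},{"x":2.41,"y":-2.86,"z":0,"yaw":0,"gripper":1},{"x":2.41,"y":-2.86,"z":0,"yaw":0,"gripper":1},{"x":2.41,"y":-2.86,"z":0,"yaw":0,"gripper":1},{"x":2.41,"y":-2.86,"z":0,"yaw":0,"gripper":1},{"x":2.41,"y":-2.86,"z":0,"yaw":0,"gripper":1},{"x":2.41,"y":-2.86,"z":0,"yaw":0,"gripper":1}]'
python3 -m inch '[{"x":0,"y":0,"z":0,"yaw":-1,"gripper":1},{"x":0,"y":0,"z":0,"yaw":-1,"gripper":1},{"x":0,"y":0,"z":0,"yaw":-1,"gripper":1},{"x":0,"y":0,"z":0,"yaw":-1,"gripper":1},{"x":0,"y":0,"z":0,"yaw":-1,"gripper":1},{"x":0,"y":0,"z":0,"yaw":-1,"gripper":1},{"x":0,"y":0,"z":0,"yaw":-1,"gripper":1},{"x":0,"y":0,"z":0,"yaw":-1,"gripper":1},{"x":0,"y":0,"z":0,"yaw":-1,"gripper":1},{"x":0,"y":0,"z":0,"yaw":-1,"gripper":1},{"x":0,"y":0,"z":0,"yaw":-1,"gripper":1},{"x":0,"y":0,"z":0,"yaw":-1,"gripper":1}]'
python3 -m inch '[{"x":0,"y":0,"z":0,"yaw":-1,"gripper":1},{"x":0,"y":0,"z":0,"yaw":-1,"gripper":1},{"x":0,"y":0,"z":0,"yaw":-0.32,"gripper":1},{"x":0,"y":0,"z":0,"yaw":0,"gripper":1},{"x":0,"y":0,"z":0,"yaw":0,"gripper":1}]'
```

```text
time_s: 1.28
ee_pos: [359.9, -98.4, 236.1]
ee_rot: [180.0, -0.0, 17.4]
force: [1.2, -0.4, 0.1]
gripper_width: 91.3
time_s: 2.28
ee_pos: [533.2, 315.6, 235.6]
ee_rot: [180.0, 0.0, 17.4]
force: [1.2, 0.5, -0.0]
gripper_width: 91.2
time_s: 3.28
ee_pos: [532.9, 313.8, 235.6]
ee_rot: [-180.0, 0.0, 77.7]
force: [0.1, -0.4, 0.1]
gripper_width: 91.3
time_s: 3.7
ee_pos: [533.0, 313.8, 235.7]
ee_rot: [-180.0, 0.0, 89.0]
force: [-0.8, -0.3, -0.0]
gripper_width: 91.0
```

```bash

python3 -m inch '[{"x":3.43,"y":1.42,"z":0,"yaw":0,"gripper":1},{"x":3.43,"y":1.42,"z":0,"yaw":0,"gripper":1},{"x":0,"y":0,"z":3,"yaw":0,"gripper":1},{"x":0,"y":0,"z":3,"yaw":0,"gripper":1},{"x":0,"y":0,"z":0,"yaw":0,"gripper":1},{"x":0,"y":0,"z":0,"yaw":0,"gripper":1}]'
python3 - <<'E'
from h import *
f=cams.grab_frame("wrist")
p=bright(f["pixels"][:,:,::-1]); cv2.imwrite("pics/w1.png",cv2.resize(p,(800,600),interpolation=cv2.INTER_CUBIC))
from workcell import telemetry
s=telemetry.state(); print(s["ee_pos"],s["ee_rot"]); e=s["ee_pos"]
# expected block top corners
d=np.array([-.017,-1,0]);y=np.array([1,-.017,0]); g=np.array([562.6,382,72])
print((proj(f,[g+a*7*d+b*40*y for a in(-1,1) for b in(-1,1)])/.64).round(1))
E
```

```text
time_s: 4.2
ee_pos: [561.7, 381.4, 174.2]
ee_rot: [-179.8, 0.2, 89.0]
force: [-0.3, 0.3, 0.7]
gripper_width: 91.4
[562.80485988 381.92437106 176.43950752] [1.79998490e+02 1.92449863e-03 8.89749840e+01]
[[332.  293.5]
 [474.  293.4]
 [332.9 317.4]
 [473.1 317.3]]
```

View pics/w1.png

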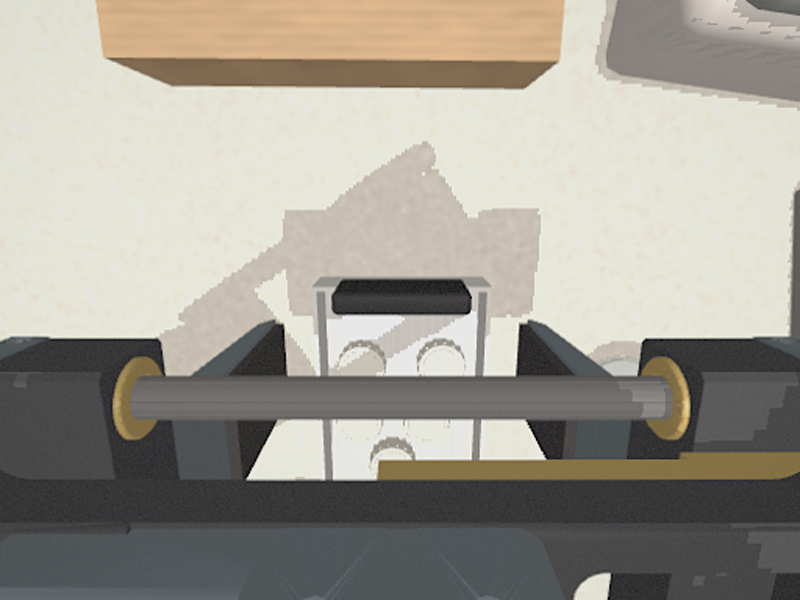

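The wrist view shows the block at x 332–471, y 280–313. I predicted 332–474 and 293–317, so it agrees within about 1 mm along the jaws and 2 mm across. Now I descend and grip.

```bash

python3 -m inch '[{"x":0.2,"y":-0.08,"z":3,"yaw":0,"gripper":1},{"x":0,"y":0,"z":3,"yaw":0,"gripper":1},{"x":0,"y":0,"z":2.2,"yaw":0,"gripper":1},{"x":0,"y":0,"z":1.9,"yaw":0,"gripper":1},{"x":0,"y":0,"z":1,"yaw":0,"gripper":1},{"x":0,"y":0,"z":0,"yaw":0,"gripper":1},{"x":0,"y":0,"z":0,"yaw":0,"gripper":1}]'
python3 -m inch '[{"x":0,"y":0,"z":0,"yaw":0,"gripper":0.5},{"x":0,"y":0,"z":0,"yaw":0,"gripper":0.5},{"x":0,"y":0,"z":0,"yaw":0,"gripper":0.5},{"x":0,"y":0,"z":0,"yaw":0,"gripper":0.5},{"x":0,"y":0,"z":0,"yaw":0,"gripper":0.5},{"x":0,"y":0,"z":0,"yaw":0,"gripper":0.5}]' 55
```

```text
time_s: 4.83
ee_pos: [562.9, 384.3, 66.7]
ee_rot: [179.9, -0.1, 89.0]
force: [0.3, 0.2, 0.5]
gripper_width: 91.3
time_s: 5.33
ee_pos: [562.7, 384.6, 67.1]
ee_rot: [179.8, -0.1, 89.0]
force: [-0.7, -0.6, 5.6]
gripper_width: 79.5
```

Gripped (79.5 mm). Next a small test lift to see whether it hangs level.

```bash

python3 -m inch '[{"x":0,"y":0,"z":-0.5,"yaw":0,"gripper":0},{"x":0,"y":0,"z":-1,"yaw":0,"gripper":0},{"x":0,"y":0,"z":-1.5,"yaw":0,"gripper":0},{"x":0,"y":0,"z":-1.5,"yaw":0,"gripper":0},{"x":0,"y":0,"z":-1,"yaw":0,"gripper":0},{"x":0,"y":0,"z":0,"yaw":0,"gripper":0},{"x":0,"y":0,"z":0,"yaw":0,"gripper":0}]' 58
python3 - <<'E'
from h import *
f=cams.grab_frame("side"); crop(f,150,130,350,280,4,"pics/s1.png")
from workcell import telemetry
s=telemetry.state(); print(s["force"],s["torque"],s["ee_pos"])
E
```

```text
time_s: 5.92
ee_pos: [562.0, 384.0, 120.4]
ee_rot: [180.0, -0.0, 89.0]
force: [-0.8, 0.3, -3.5]
gripper_width: 79.9
[ 0.07483163  0.4601424  -4.00347145] [ 0.22955492 -0.08069498  0.03445608] [561.45326579 383.64041273 119.35609331]
```

View pics/s1.png

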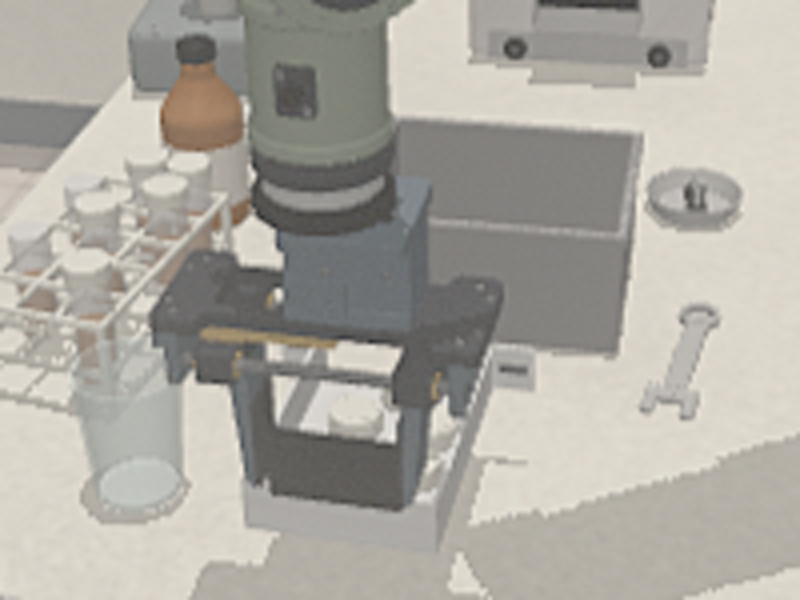

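Side view: tray hanging level from the jaws (torque 0.23 Nm held), caps still inside. Now I carry it smoothly to just short of the bin.

```bash

python3 -m inch '[{"x":0,"y":0,"z":-0.8,"yaw":0,"gripper":0},{"x":-0.3,"y":0,"z":-1.5,"yaw":0,"gripper":0},{"x":-0.6,"y":-0.2,"z":-2,"yaw":0,"gripper":0},{"x":-0.9,"y":-0.2,"z":-2,"yaw":0,"gripper":0},{"x":-1.2,"y":-0.2,"z":-2,"yaw":0,"gripper":0},{"x":-1.5,"y":-0.2,"z":-2,"yaw":0,"gripper":0},{"x":-1.7,"y":-0.2,"z":-2,"yaw":0,"gripper":0},{"x":-1.8,"y":-0.2,"z":-2,"yaw":0,"gripper":0},{"x":-1.8,"y":-0.2,"z":-1.5,"yaw":0,"gripper":0},{"x":-1.8,"y":-0.2,"z":-0.8,"yaw":0,"gripper":0},{"x":-1.8,"y":-0.2,"z":-0.4,"yaw":0,"gripper":0},{"x":-1.8,"y":-0.2,"z":0,"yaw":0,"gripper":0}]'
python3 -m inch '[{"x":-1.8,"y":-0.2,"z":0,"yaw":0,"gripper":0},{"x":-1.8,"y":-0.2,"z":0,"yaw":0,"gripper":0},{"x":-1.8,"y":0,"z":0,"yaw":0,"gripper":0},{"x":-1.8,"y":0,"z":0,"yaw":0,"gripper":0},{"x":-1.8,"y":0,"z":0,"yaw":0,"gripper":0},{"x":-1.6,"y":0,"z":0,"yaw":0,"gripper":0},{"x":-1.4,"y":0,"z":0,"yaw":0,"gripper":0},{"x":-1.1,"y":0,"z":0,"yaw":0,"gripper":0},{"x":-0.8,"y":0,"z":0,"yaw":0,"gripper":0},{"x":-0.5,"y":0,"z":0,"yaw":0,"gripper":0},{"x":0,"y":0,"z":0,"yaw":0,"gripper":0},{"x":0,"y":0,"z":0,"yaw":0,"gripper":0}]'
python3 - <<'E'
from h import *
f=cams.grab_frame("side"); crop(f,180,80,380,230,4,"pics/s2.png")
from workcell import telemetry
s=telemetry.state(); print(s["force"],s["torque"],s["ee_pos"])
E
```

```text
time_s: 6.97
ee_pos: [539.0, 230.9, 290.6]
ee_rot: [180.0, -0.0, 89.0]
force: [0.1, -0.1, -4.0]
gripper_width: 79.2
time_s: 7.97
ee_pos: [532.7, 88.6, 289.8]
ee_rot: [-180.0, -0.0, 89.0]
force: [0.0, 0.6, -3.8]
gripper_width: 79.6
[ 0.42628176  0.71537099 -3.75917299] [ 0.21767584 -0.19813794 -0.03502127] [532.73386986  88.84220076 289.85163767]
```

Position (533, 89, 290), torque unchanged, so the tray is still level. I'll relax the grip in stages and watch the torque.

```bash
cat > t.py <<'E'
from workcell import telemetry
s=telemetry.state(); print("  F",s["force"].round(1),"T",s["torque"].round(3),"w",round(s["gripper_width"],1))
E
python3 -m inch '[{"x":0,"y":0,"z":0,"yaw":0,"gripper":0},{"x":0,"y":0,"z":0,"yaw":0,"gripper":0},{"x":0,"y":0,"z":0,"yaw":0,"gripper":0}]' 30; python3 t.py
python3 -m inch '[{"x":0,"y":0,"z":0,"yaw":0,"gripper":0},{"x":0,"y":0,"z":0,"yaw":0,"gripper":0},{"x":0,"y":0,"z":0,"yaw":0,"gripper":0}]' 20; python3 t.py
```

```text
time_s: 8.27
ee_pos: [532.7, 88.9, 289.9]
ee_rot: [-180.0, 0.0, 89.0]
force: [0.3, 0.3, -3.3]
gripper_width: 79.8
  F [ 0.3  0.3 -3.3] T [ 0.224 -0.075 -0.004] w 79.8
time_s: 8.52
ee_pos: [532.7, 88.5, 289.9]
ee_rot: [180.0, 0.0, 89.0]
force: [-0.4, -0.1, -3.5]
gripper_width: 80.0
  F [-0.4 -0.1 -3.5] T [ 0.209 -0.083 -0.031] w 80.0
```

```bash

python3 -m inch '[{"x":0,"y":0,"z":0,"yaw":0,"gripper":0},{"x":0,"y":0,"z":0,"yaw":0,"gripper":0},{"x":0,"y":0,"z":0,"yaw":0,"gripper":0}]' 15; python3 t.py
python3 -m inch '[{"x":0,"y":0,"z":0,"yaw":0,"gripper":0},{"x":0,"y":0,"z":0,"yaw":0,"gripper":0},{"x":0,"y":0,"z":0,"yaw":0,"gripper":0}]' 12; python3 t.py
python3 - <<'E'
from h import *
f=cams.grab_frame("side"); crop(f,180,80,380,230,4,"pics/s2.png")
E
```

```text
time_s: 8.77
ee_pos: [532.7, 88.4, 289.9]
ee_rot: [-180.0, -0.0, 89.0]
force: [-0.5, 1.0, -3.4]
gripper_width: 80.0
  F [-0.5  1.  -3.4] T [ 0.186 -0.109 -0.013] w 80.0
time_s: 9.02
ee_pos: [532.8, 88.3, 290.0]
ee_rot: [180.0, 0.0, 89.0]
force: [-0.2, 0.1, -3.0]
gripper_width: 80.2
  F [-0.2  0.1 -3. ] T [ 0.027 -0.119 -0.054] w 80.2
```

View pics/s2.png

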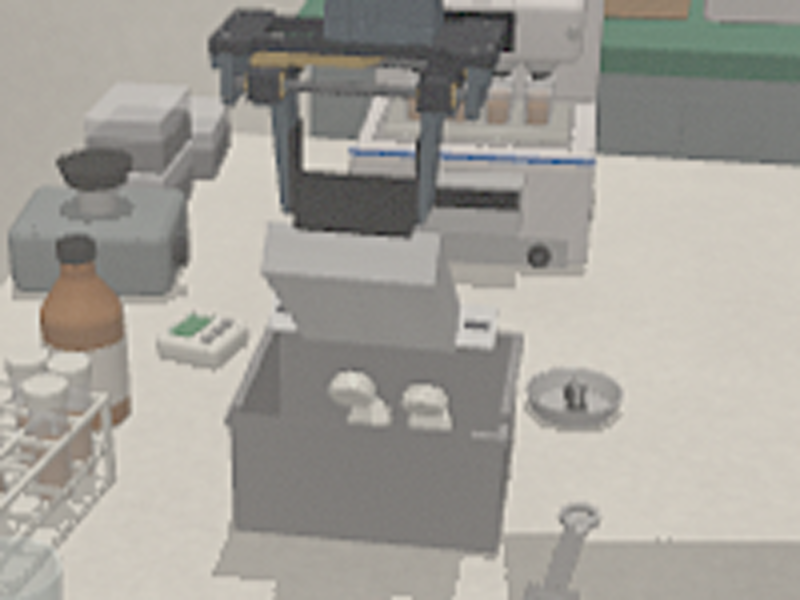

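The tray has swung down about 50° and caps are dropping into the bin (crop pixels ~(350,390) and (425,405)). I'll let them settle, tighten the grip and check from above.

```bash

python3 -m inch '[{"x":0,"y":0,"z":0,"yaw":0,"gripper":0},{"x":0,"y":0,"z":0,"yaw":0,"gripper":0},{"x":0,"y":0,"z":0,"yaw":0,"gripper":0},{"x":0,"y":0,"z":0,"yaw":0,"gripper":0},{"x":0,"y":0,"z":0,"yaw":0,"gripper":0}]' 12; python3 t.py
python3 -m inch '[{"x":0,"y":0,"z":-2,"yaw":0,"gripper":0},{"x":0,"y":0,"z":-3,"yaw":0,"gripper":0},{"x":0,"y":0,"z":-2,"yaw":0,"gripper":0},{"x":0,"y":0,"z":-1,"yaw":0,"gripper":0},{"x":0,"y":0,"z":0,"yaw":0,"gripper":0}]' 14; python3 t.py
python3 - <<'E'
from h import *
f=cams.grab_frame("top");g=cams.grab_frame("side")
a=cv2.resize(bright(f["pixels"][150:270,220:350,::-1]),(400,369),interpolation=cv2.INTER_CUBIC)
b=cv2.resize(bright(g["pixels"][60:240,200:395,::-1]),(400,369),interpolation=cv2.INTER_CUBIC)
cv2.imwrite("pics/s3.png",np.hstack([a,b]))
E
```

```text
time_s: 9.48
ee_pos: [532.7, 88.4, 289.9]
ee_rot: [180.0, 0.0, 89.0]
force: [-0.4, 0.1, -2.1]
gripper_width: 79.7
  F [-0.4  0.1 -2.1] T [ 0.03  -0.061 -0.055] w 79.7
time_s: 9.9
ee_pos: [533.6, 88.5, 372.4]
ee_rot: [179.7, -0.0, 89.0]
force: [0.3, -1.2, -2.7]
gripper_width: 80.4
  F [ 0.3 -1.2 -2.7] T [ 0.052 -0.109 -0.024] w 80.4
```

View pics/s3.png

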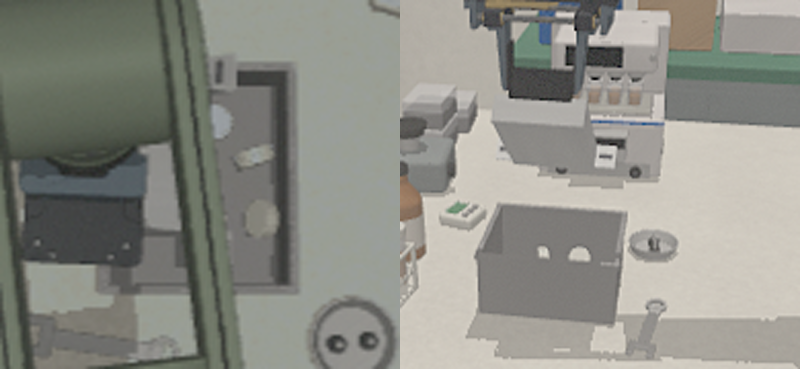

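Left panel shows three caps in the bin (others hidden by the arm), right panel an empty-looking tilted tray. The weight fell from about 3.8 to 2.5 N, which fits all five caps. I'll carry it on to in front of the machine.

```bash

python3 -m inch '[{"x":-0.8,"y":0,"z":0,"yaw":0,"gripper":0},{"x":-1.6,"y":-0.2,"z":0,"yaw":0,"gripper":0},{"x":-2.4,"y":-0.2,"z":0,"yaw":0,"gripper":0},{"x":-2.8,"y":-0.2,"z":0,"yaw":0,"gripper":0},{"x":-2.8,"y":-0.2,"z":0,"yaw":0,"gripper":0},{"x":-2.8,"y":-0.2,"z":0,"yaw":0,"gripper":0},{"x":-2.8,"y":-0.2,"z":0,"yaw":0,"gripper":0},{"x":-2.8,"y":-0.2,"z":0,"yaw":0,"gripper":0},{"x":-2.8,"y":-0.2,"z":0,"yaw":0,"gripper":0},{"x":-2.8,"y":0,"z":0,"yaw":0,"gripper":0},{"x":-2.8,"y":0,"z":0,"yaw":0,"gripper":0},{"x":-2.8,"y":0,"z":0,"yaw":0,"gripper":0}]' 35
python3 -m inch '[{"x":-2.8,"y":0,"z":1,"yaw":-0.2,"gripper":0},{"x":-2.4,"y":0,"z":2,"yaw":-0.2,"gripper":0},{"x":-1.6,"y":0,"z":2,"yaw":-0.2,"gripper":0},{"x":-1,"y":0,"z":2,"yaw":0,"gripper":0},{"x":-0.6,"y":0,"z":2,"yaw":0,"gripper":0},{"x":0,"y":0,"z":2,"yaw":0,"gripper":0},{"x":0,"y":0,"z":2,"yaw":0,"gripper":0},{"x":0,"y":0,"z":1.6,"yaw":0,"gripper":0},{"x":0,"y":0,"z":1,"yaw":0,"gripper":0},{"x":0,"y":0,"z":0.4,"yaw":0,"gripper":0},{"x":0,"y":0,"z":0,"yaw":0,"gripper":0}]'
python3 t.py
python3 - <<'E'
from h import *
f=cams.grab_frame("top");g=cams.grab_frame("side")
a=cv2.resize(bright(f["pixels"][150:270,230:360,::-1]),(400,369),interpolation=cv2.INTER_CUBIC)
b=cv2.resize(bright(g["pixels"][60:210,230:393,::-1]),(400,369),interpolation=cv2.INTER_CUBIC)
cv2.imwrite("pics/s4.png",np.hstack([a,b]))
E
```

```text
time_s: 11.0
ee_pos: [510.4, -213.0, 368.2]
ee_rot: [-179.8, -0.1, 89.0]
force: [0.4, 0.4, -3.0]
gripper_width: 79.6
time_s: 11.92
ee_pos: [510.0, -295.0, 208.1]
ee_rot: [-179.7, -0.1, 92.0]
force: [-3.3, 0.3, -3.9]
gripper_width: 79.8
  F [-3.3  0.3 -3.9] T [ 0.125  0.871 -0.36 ] w 79.8
```

View pics/s4.png

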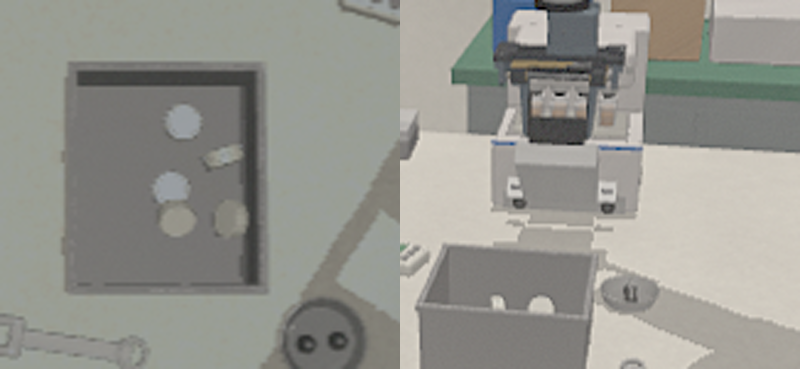

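All five caps are in the bin (left panel: (183,122), (223,155), (171,188), (177,220), (231,218)). There's an odd lateral force and torque, so I'll check whether it's a transient.

```bash

python3 -m inch '[{"x":0,"y":0,"z":0,"yaw":0,"gripper":0},{"x":0,"y":0,"z":0,"yaw":0,"gripper":0}]'
python3 t.py
python3 - <<'E'
from h import *
from workcell import telemetry
f=cams.grab_frame("side")
e=telemetry.state()["ee_pos"]; print(e)
# predicted pixel (in right panel of s4) of tray points for tilts
ax=e-[0,0,3]; d=np.array([.034,-1,0]); y=np.array([1,.034,0]); z=np.array([0,0,1.])
for th in (30,40,50,60,70):
    t=np.radians(th); X=d*np.cos(t)-z*np.sin(t); Z=z*np.cos(t)+d*np.sin(t)
    P=[ax+X*(a+83)+y*b+Z*(c-62) for a,b,c in [(-85,-58,0),(-85,58,0),(-85,-58,35),(85,-86,37),(85,86,37),(85,-86,5)]]
    q=proj(f,P); print(th,[(round((u-230)*400/163+400),round((v-60)*369/150)) for u,v in q])
E
```

```text
time_s: 12.18
ee_pos: [510.1, -295.1, 209.9]
ee_rot: [-179.8, -0.1, 92.0]
force: [-6.1, -0.6, -5.0]
gripper_width: 80.0
  F [-6.1 -0.6 -5. ] T [ 0.169  1.46  -0.651] w 80.0
[ 510.10644144 -295.11217942  209.95157573]
30 [(594, 165), (513, 161), (596, 141), (616, 160), (508, 155), (615, 180)]
40 [(594, 163), (512, 159), (596, 139), (615, 178), (506, 172), (613, 197)]
50 [(594, 160), (512, 156), (596, 138), (613, 194), (504, 188), (612, 212)]
60 [(594, 155), (511, 151), (596, 136), (612, 208), (502, 202), (611, 225)]
70 [(595, 149), (511, 145), (596, 133), (611, 221), (499, 214), (610, 236)]
```

The force is growing while the arm is still, so the tilted mouth is probably touching the chute (by my numbers its edge is near y≈-389, z≈65). I'll back straight off.

```bash

python3 -m inch '[{"x":0.8,"y":0,"z":0,"yaw":0,"gripper":0},{"x":1,"y":0,"z":0,"yaw":0,"gripper":0}]'
python3 t.py
python3 -m inch '[{"x":1,"y":0,"z":0,"yaw":0,"gripper":0},{"x":1,"y":0,"z":0,"yaw":0,"gripper":0},{"x":0.4,"y":0,"z":0,"yaw":0,"gripper":0},{"x":0,"y":0,"z":0,"yaw":0,"gripper":0}]'
python3 t.py
python3 - <<'E'
from h import *
f=cams.grab_frame("top");g=cams.grab_frame("side")
a=cv2.resize(bright(f["pixels"][140:280,372:512,::-1]),(400,400),interpolation=cv2.INTER_CUBIC)
b=cv2.resize(bright(g["pixels"][60:150,260:350,::-1]),(400,400),interpolation=cv2.INTER_CUBIC)
cv2.imwrite("pics/s5.png",np.hstack([a,b]))
from workcell import telemetry
print(telemetry.state()["qpos"].round(1))
E
```

```text
time_s: 12.4
ee_pos: [512.4, -278.0, 211.1]
ee_rot: [179.8, 0.1, 92.0]
force: [0.4, 0.3, -2.0]
gripper_width: 79.9
  F [ 0.4  0.3 -2. ] T [ 0.087 -0.165 -0.03 ] w 79.9
time_s: 12.73
ee_pos: [510.9, -251.9, 210.6]
ee_rot: [179.9, 0.0, 92.1]
force: [-0.3, -0.3, -2.7]
gripper_width: 80.0
  F [-0.3 -0.3 -2.7] T [ 0.069 -0.059 -0.001] w 80.0
[-27.5  18.8  92.7  -0.   68.4 -29.6]
```

View pics/s5.png

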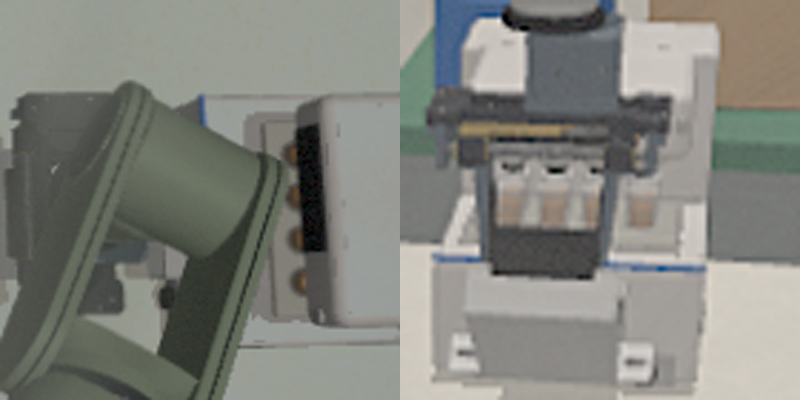

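Backing off cleared it (force -2.7 N, just the tray's weight), so it was a light touch of about 6 N on the chute. Next I lower here, clear of the machine, until the mouth edge touches the bench.

```bash

python3 -m inch '[{"x":0,"y":0,"z":1.2,"yaw":0,"gripper":0},{"x":0,"y":0,"z":1.2,"yaw":0,"gripper":0},{"x":0,"y":0,"z":0.6,"yaw":0,"gripper":0},{"x":0,"y":0,"z":0,"yaw":0,"gripper":0},{"x":0,"y":0,"z":0,"yaw":0,"gripper":0}]' 16
python3 t.py
python3 -m inch '[{"x":0,"y":0,"z":0.5,"yaw":0,"gripper":0},{"x":0,"y":0,"z":0,"yaw":0,"gripper":0}]'
python3 t.py
python3 -m inch '[{"x":0,"y":0,"z":0.5,"yaw":0,"gripper":0},{"x":0,"y":0,"z":0,"yaw":0,"gripper":0}]'
python3 t.py
```

```text
time_s: 13.25
ee_pos: [510.5, -253.6, 179.8]
ee_rot: [-180.0, 0.0, 92.0]
force: [0.2, 0.6, -2.4]
gripper_width: 80.1
  F [ 0.2  0.6 -2.4] T [-0.024 -0.054 -0.052] w 80.1
time_s: 13.42
ee_pos: [510.4, -253.4, 174.8]
ee_rot: [180.0, 0.0, 92.0]
force: [-0.0, -0.2, -3.1]
gripper_width: 79.8
  F [-0.  -0.2 -3.1] T [ 0.062 -0.076  0.003] w 79.8
time_s: 13.58
ee_pos: [510.1, -253.2, 169.3]
ee_rot: [-179.9, -0.0, 92.0]
force: [-0.7, -1.3, -3.6]
gripper_width: 80.3
  F [-0.7 -1.3 -3.6] T [ 0.063 -0.06  -0.007] w 80.3
```

```bash

python3 -m inch '[{"x":0,"y":0,"z":0.4,"yaw":0,"gripper":0},{"x":0,"y":0,"z":0,"yaw":0,"gripper":0}]'
python3 t.py
python3 -m inch '[{"x":0,"y":0,"z":0.4,"yaw":0,"gripper":0},{"x":0,"y":0,"z":0,"yaw":0,"gripper":0}]'
python3 t.py
python3 -m inch '[{"x":0.2,"y":0,"z":0.4,"yaw":0,"gripper":0},{"x":0,"y":0,"z":0,"yaw":0,"gripper":0}]'
python3 t.py
```

```text
time_s: 13.75
ee_pos: [510.1, -253.2, 165.3]
ee_rot: [-179.9, -0.0, 92.0]
force: [-0.0, -0.6, -2.6]
gripper_width: 79.8
  F [-0.  -0.6 -2.6] T [ 0.075 -0.063  0.035] w 79.8
time_s: 13.92
ee_pos: [510.8, -253.2, 162.1]
ee_rot: [179.9, 0.0, 92.0]
force: [0.2, -0.4, 0.2]
gripper_width: 80.1
  F [ 0.2 -0.4  0.2] T [-0.022 -0.161  0.053] w 80.1
time_s: 14.08
ee_pos: [510.8, -250.9, 158.1]
ee_rot: [179.9, 0.0, 92.0]
force: [0.5, 1.7, 1.5]
gripper_width: 79.8
  F [0.5 1.7 1.5] T [ 0.187 -0.318  0.07 ] w 79.8
```

Contact at z≈163, a tilt of about 42°. Now I swing the grip along the arc about the mouth edge to lay the tray flat.

```bash

python3 -m inch '[{"x":0.9,"y":0,"z":0.6,"yaw":0,"gripper":0},{"x":0.85,"y":0,"z":0.6,"yaw":0,"gripper":0},{"x":0.8,"y":0,"z":0.6,"yaw":0,"gripper":0},{"x":0,"y":0,"z":0,"yaw":0,"gripper":0}]'
python3 t.py
python3 -m inch '[{"x":0.75,"y":0,"z":0.75,"yaw":0,"gripper":0},{"x":0.75,"y":0,"z":0.75,"yaw":0,"gripper":0},{"x":0.7,"y":0,"z":0.7,"yaw":0,"gripper":0},{"x":0,"y":0,"z":0,"yaw":0,"gripper":0}]'
python3 t.py
python3 -m inch '[{"x":0.6,"y":0,"z":0.85,"yaw":0,"gripper":0},{"x":0.6,"y":0,"z":0.85,"yaw":0,"gripper":0},{"x":0.6,"y":0,"z":0.85,"yaw":0,"gripper":0},{"x":0,"y":0,"z":0,"yaw":0,"gripper":0}]'
python3 t.py
```

```text
time_s: 14.42
ee_pos: [508.2, -223.5, 138.0]
ee_rot: [-179.8, -0.1, 92.1]
force: [-0.8, 1.1, -1.3]
gripper_width: 80.0
  F [-0.8  1.1 -1.3] T [ 0.043 -0.049 -0.007] w 80.0
time_s: 14.75
ee_pos: [507.5, -201.9, 116.1]
ee_rot: [-179.8, -0.1, 92.1]
force: [-0.4, 0.5, -1.6]
gripper_width: 79.5
  F [-0.4  0.5 -1.6] T [ 0.066 -0.015 -0.042] w 79.5
time_s: 15.08
ee_pos: [506.9, -184.3, 90.4]
ee_rot: [-179.8, -0.1, 92.0]
force: [-0.6, -0.2, -0.6]
gripper_width: 79.6
  F [-0.6 -0.2 -0.6] T [ 0.033 -0.045 -0.021] w 79.6
```

```bash

python3 -m inch '[{"x":0.4,"y":0,"z":0.7,"yaw":0,"gripper":0},{"x":0.35,"y":0,"z":0.7,"yaw":0,"gripper":0},{"x":0.3,"y":0,"z":0.6,"yaw":0,"gripper":0},{"x":0,"y":0,"z":0,"yaw":0,"gripper":0}]'
python3 t.py
```

```text
time_s: 15.42
ee_pos: [507.1, -174.6, 71.1]
ee_rot: [-179.9, -0.1, 92.0]
force: [-0.1, 0.1, -1.2]
gripper_width: 79.9
  F [-0.1  0.1 -1.2] T [ 0.045 -0.158  0.009] w 79.9
```

```bash

python3 -m inch '[{"x":0.1,"y":0,"z":0.35,"yaw":0,"gripper":0},{"x":0,"y":0,"z":0,"yaw":0,"gripper":0},{"x":0,"y":0,"z":0,"yaw":0,"gripper":0}]' 16
python3 t.py
python3 -m inch '[{"x":-0.4,"y":0,"z":0,"yaw":0,"gripper":0},{"x":-0.8,"y":0,"z":0,"yaw":0,"gripper":0},{"x":-0.8,"y":0,"z":0,"yaw":0,"gripper":0},{"x":-0.8,"y":0,"z":0,"yaw":0,"gripper":0},{"x":-0.7,"y":0,"z":0,"yaw":0,"gripper":0},{"x":-0.4,"y":0,"z":0,"yaw":0,"gripper":0},{"x":-0.1,"y":0,"z":0,"yaw":0,"gripper":0},{"x":0,"y":0,"z":0,"yaw":0,"gripper":0}]' 30
python3 t.py
```

```text
time_s: 15.67
ee_pos: [507.7, -174.3, 68.9]
ee_rot: [180.0, -0.0, 92.0]
force: [0.1, 0.4, -1.8]
gripper_width: 79.9
  F [ 0.1  0.4 -1.8] T [ 0.065 -0.144  0.037] w 79.9
time_s: 16.33
ee_pos: [509.0, -214.9, 68.9]
ee_rot: [-180.0, 0.0, 92.0]
force: [-0.3, -0.7, -2.8]
gripper_width: 79.6
  F [-0.3 -0.7 -2.8] T [-0.035 -0.091 -0.001] w 79.6
```

```bash

python3 -m inch '[{"x":0,"y":0,"z":0.25,"yaw":0,"gripper":0},{"x":0,"y":0,"z":0,"yaw":0,"gripper":0},{"x":0,"y":0,"z":0,"yaw":0,"gripper":0}]' 14
python3 t.py
python3 -m inch '[{"x":0,"y":0,"z":0,"yaw":0,"gripper":1},{"x":0,"y":0,"z":0,"yaw":0,"gripper":1},{"x":0,"y":0,"z":0,"yaw":0,"gripper":1},{"x":0,"y":0,"z":0,"yaw":0,"gripper":1},{"x":0,"y":0,"z":0,"yaw":0,"gripper":1}]'
python3 -m inch '[{"x":0,"y":0,"z":-1,"yaw":0,"gripper":1},{"x":0,"y":0,"z":-2,"yaw":0,"gripper":1},{"x":0,"y":0,"z":-2,"yaw":0,"gripper":1},{"x":0,"y":0,"z":-1,"yaw":0,"gripper":1},{"x":0,"y":0,"z":0,"yaw":0,"gripper":1},{"x":0,"y":0,"z":0,"yaw":0,"gripper":1}]'
python3 - <<'E'
from h import *
from workcell import telemetry
f=cams.grab_frame("wrist")
p=bright(f["pixels"][:,:,::-1]); cv2.imwrite("pics/w2.png",cv2.resize(p,(800,600),interpolation=cv2.INTER_CUBIC))
e=telemetry.state()["ee_pos"];print(e)
P=[[e[0]+b,e[1]+a,72] for a in (-7,7) for b in (-40,40)]
print((proj(f,P)/.64).round(1))
E
```

```text
time_s: 16.58
ee_pos: [509.1, -214.8, 68.0]
ee_rot: [180.0, 0.1, 92.0]
force: [-2.3, -1.8, 7.7]
gripper_width: 80.2
  F [-2.3 -1.8  7.7] T [-0.258  0.716 -0.121] w 80.2
time_s: 17.0
ee_pos: [509.1, -214.2, 66.3]
ee_rot: [-180.0, -0.0, 92.0]
force: [0.0, -0.1, -0.8]
gripper_width: 91.1
time_s: 17.5
ee_pos: [509.1, -214.4, 126.8]
ee_rot: [179.9, 0.0, 92.0]
force: [0.3, 0.7, -0.4]
gripper_width: 90.9
[ 508.59257399 -214.12538055  125.99560458]
[[313.9 343.8]
 [483.7 349.3]
 [313.6 315.2]
 [486.1 320.8]]
```

View pics/w2.png

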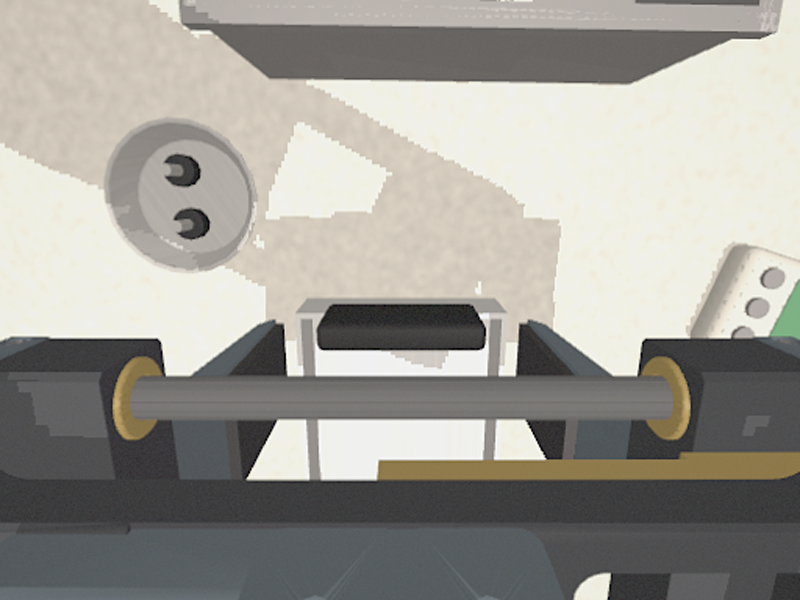

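Tray lies flat, empty and nearly square: block at (318–486, 303–349), within about 1 mm of centre, dish and timer untouched. Now I turn the tool a quarter so the jaws take the 14 mm thickness, which gives a stiff hold for the push.

```bash

python3 -m inch '[{"x":0,"y":0,"z":0,"yaw":1,"gripper":1},{"x":0,"y":0,"z":0,"yaw":1,"gripper":1},{"x":0,"y":0,"z":0,"yaw":1,"gripper":1},{"x":0,"y":0,"z":0,"yaw":1,"gripper":1},{"x":0,"y":0,"z":0,"yaw":1,"gripper":1},{"x":0,"y":0,"z":0,"yaw":1,"gripper":1},{"x":0,"y":0,"z":0,"yaw":1,"gripper":1},{"x":0,"y":0,"z":0,"yaw":1,"gripper":1},{"x":0,"y":0,"z":0,"yaw":1,"gripper":1},{"x":0,"y":0,"z":0,"yaw":1,"gripper":1},{"x":0,"y":0,"z":0,"yaw":1,"gripper":1},{"x":0,"y":0,"z":0,"yaw":1,"gripper":1}]'
python3 -m inch '[{"x":0,"y":0,"z":0,"yaw":1,"gripper":1},{"x":0,"y":0,"z":0,"yaw":1,"gripper":1},{"x":0,"y":0,"z":0,"yaw":1,"gripper":1},{"x":0,"y":0,"z":0,"yaw":1,"gripper":1},{"x":0,"y":0,"z":0,"yaw":1,"gripper":1},{"x":0,"y":0,"z":0,"yaw":1,"gripper":1},{"x":0,"y":0,"z":0,"yaw":0,"gripper":1},{"x":0,"y":0,"z":0,"yaw":0,"gripper":1}]'
python3 -m inch '[{"x":0,"y":-0.1,"z":2,"yaw":0,"gripper":1},{"x":0,"y":0,"z":2,"yaw":0,"gripper":1},{"x":0,"y":0,"z":1.8,"yaw":0,"gripper":1},{"x":0,"y":0,"z":1,"yaw":0,"gripper":1},{"x":0,"y":0,"z":0.5,"yaw":0,"gripper":1},{"x":0,"y":0,"z":0,"yaw":0,"gripper":1},{"x":0,"y":0,"z":0,"yaw":0,"gripper":1}]'
python3 t.py
```

```text
time_s: 18.55
ee_pos: [508.2, -213.9, 124.9]
ee_rot: [-179.9, 0.1, 31.8]
force: [-0.2, 0.5, 0.5]
gripper_width: 91.2
time_s: 19.22
ee_pos: [508.4, -214.1, 125.3]
ee_rot: [-179.9, 0.1, 2.1]
force: [0.3, -0.5, 0.4]
gripper_width: 91.1
time_s: 19.8
ee_pos: [509.4, -213.5, 53.8]
ee_rot: [180.0, -0.0, 2.0]
force: [0.8, -0.2, -0.3]
gripper_width: 91.2
  F [ 0.8 -0.2 -0.3] T [0.018 0.003 0.01 ] w 91.2
```

Close on the block.

```bash

python3 -m inch '[{"x":0,"y":0,"z":0,"yaw":0,"gripper":-0.5},{"x":0,"y":0,"z":0,"yaw":0,"gripper":-0.5},{"x":0,"y":0,"z":0,"yaw":0,"gripper":-0.7},{"x":0,"y":0,"z":0,"yaw":0,"gripper":-0.8},{"x":0,"y":0,"z":0,"yaw":0,"gripper":-0.9},{"x":0,"y":0,"z":0,"yaw":0,"gripper":-0.9},{"x":0,"y":0,"z":0,"yaw":0,"gripper":-0.9},{"x":0,"y":0,"z":0,"yaw":0,"gripper":-0.9}]' 15
python3 -m inch '[{"x":0,"y":0,"z":0,"yaw":0,"gripper":-0.9},{"x":0,"y":0,"z":0,"yaw":0,"gripper":-0.9},{"x":0,"y":0,"z":0,"yaw":0,"gripper":-0.9},{"x":0,"y":0,"z":0,"yaw":0,"gripper":-0.9}]' 40
python3 t.py
python3 - <<'E'
from h import *
from workcell import telemetry
f=cams.grab_frame("top");g=cams.grab_frame("side")
a=cv2.resize(bright(f["pixels"][150:260,390:510,::-1]),(800,733),interpolation=cv2.INTER_CUBIC)[:580]
b=cv2.resize(bright(g["pixels"][95:160,255:343,::-1]),(800,591),interpolation=cv2.INTER_CUBIC)
cv2.imwrite("pics/top6.png",a);cv2.imwrite("pics/side6.png",b)
# predicted ear corners and buffers in side6 pixels
e=telemetry.state()["ee_pos"]; print(e)
c=g
S=lambda P:[(round((u-255)*800/88),round((v-95)*591/65)) for u,v in proj(g,P)]
d=np.array([.034,-1,0]);y=np.array([1,.034,0])
gr=np.array([e[0],e[1],0])
print("ears tops/out",S([gr+168*d+s*86*y+[0,0,z] for s in(-1,1) for z in(5,37)]))
st=np.array([513.8,-428,21]); print("buf",S([st+s*72*y for s in(-1,1)]),"dec base corners",S([st+12*d+s*120*y+[0,0,z] for s in(-1,1) for z in(-21,94)]))
E
```

```text
time_s: 20.47
ee_pos: [509.0, -213.3, 53.5]
ee_rot: [180.0, -0.0, 2.0]
force: [-0.8, -0.3, 0.5]
gripper_width: 40.4
time_s: 20.8
ee_pos: [509.0, -213.5, 53.4]
ee_rot: [180.0, -0.0, 2.0]
force: [0.4, -1.4, -0.5]
gripper_width: 14.0
  F [ 0.4 -1.4 -0.5] T [-0.046  0.036 -0.014] w 14.0
[ 509.05285795 -213.46794902   53.42880097]
ears tops/out [(551, 524), (555, 455), (153, 501), (154, 433)]
buf [(531, 445), (204, 427)] dec base corners [(639, 485), (659, 237), (101, 454), (101, 210)]
```

View pics/side6.png

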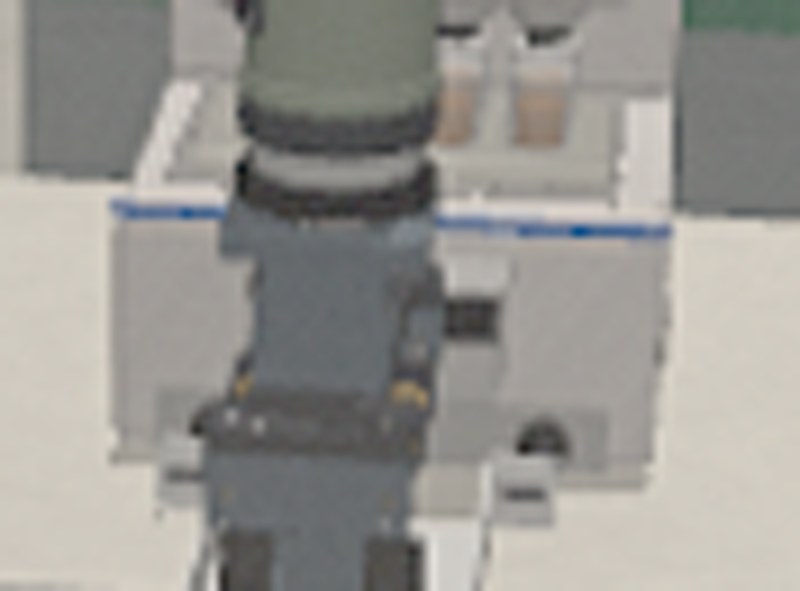

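This is my twelfth and last view. In side6 the ears' outer edges are at x≈157 and 553 (predicted 154/555), so the tray is centred on the TCP at x≈509. The decapper's corners are at 110/670 and its right buffer at (543,440), about 10 px right of prediction, which puts it around 4 mm lower in x than my top-view estimate. I'll settle this numerically.

```bash
python3 - <<'E'
from h import *
np.set_printoptions(linewidth=200)
for n in("top","side"):
    f=cams.grab_frame(n); p=f["pixels"].astype(int); r,g,b=p[...,0],p[...,1],p[...,2]
    m=((b-r)>(25 if n=="top" else 40))&(b>g+15)
    if n=="top": m[:, :430]=0
    else: m[:100]=0; m[:, :255]=0;m[:,345:]=0;m[125:]=0
    v,u=np.nonzero(m); k=u if n=="side" else v
    for q in (k.min(),k.max()): s=k==q; print(n,"blue end",u[s].mean(),v[s].mean(), "n",m.sum())
    e=np.array([509.05,-213.47,0]); d=np.array([.035,-1,0]);y=np.array([1,.035,0])
    if n=="top":
        top=f
        q=proj(f,[e+168*d+s*86*y+[0,0,37] for s in(-1,1)]);print("pred ear tips",q.round(1))
        for c in q:
            u0,v0=np.round(c).astype(int); print(u0-6,v0-8); print(p[v0-8:v0+9,u0-6:u0+7].sum(2))
    else:
        # x of ends on face plane (y~-440 -> use line) z=115
        for uu,vv in [(255+110*.11-.5,95+212*.11-.5),(255+670*.11-.5,95+233*.11-.5)]: print("side blue at z115",at(f,uu,vv,115))
        q=proj(f,[e+168*d+s*86*y+[0,0,z] for s in(-1,1) for z in (5,37)]);print("pred ears side",q.round(1))
E
```

```text
top blue end 442.5 173.0 n 187
top blue end 447.5 261.0 n 187
pred ear tips [[415.4 248. ]
 [412.5 188. ]]
409 240
[[ 89  94 117 138 136 106 104 131 135 218 287 298 299]
 [ 89  96 123 134 138 102 110 135 136 250 297 298 296]
 [ 90 104 125 134 135 104 108 132 138 258 297 295 301]
 [ 87 102 130 139 133  97 114 133 150 262 302 300 305]
 [ 88 104 129 137 123  97 115 136 155 261 300 301 299]
 [ 88 106 128 140 122  91 115 133 156 262 299 298 293]
 [ 88 108 132 134 120  94 116 136 167 267 297 295 296]
 [ 86 112 136 136 110  91 116 132 175 272 294 295 296]
 [ 92 116 134 135 108  91 120 134 191 271 295 299 301]
 [ 96 118 132 135 104  98 120 136 212 275 295 300 305]
 [ 98 121 136 136 102  97 127 133 208 280 294 304 307]
 [102 124 136 137  95 106 129 134 226 290 299 304 306]
 [102 124 136 135  94 112 133 136 256 295 299 303 303]
 [108 132 138 130  90 113 131 143 259 300 302 306 304]
 [109 133 136 121  91 114 133 154 265 301 304 303 306]
 [116 139 140 119  88 116 136 157 266 300 303 300 306]
 [126 143 143 114  91 125 134 156 262 295 301 299 306]]
407 180
[[301 302 307 304 308 308 308 307 304 304
[... 414 characters left out ...]
67 224 311 306 307 306 309 305 305 304]
 [209 166 133 127 220 315 310 307 306 306 301 304 309]
 [200 155 117 115 197 286 307 302 308 304 305 304 305]
 [202 157 116 114 189 284 309 302 305 305 304 305 307]
 [201 158 114 113 189 281 309 304 307 308 305 303 301]
 [198 155 114 115 189 283 306 302 307 307 311 301 300]
 [197 170 124 110 191 283 308 305 306 306 301 301 304]
 [197 171 121 110 168 255 307 302 305 305 304 303 305]
 [203 171 123 117 167 250 306 304 303 298 300 303 303]]
side blue end 269.0 118.0 n 33
side blue end 327.0 120.0 n 33
side blue at z115 [ 632.9 -439.   115. ]
side blue at z115 [ 392.  -454.5  115. ]
pred ears side [[315.5 152.6]
 [316.  145.1]
 [271.8 150.1]
 [271.8 142.6]]
```

```bash
python3 - <<'E'
from h import *
f=cams.grab_frame("side"); G=f["pixels"].astype(float).sum(2)
def cross(row,lo,hi):  # strongest step between columns lo..hi, subpixel
    s=G[row,lo:hi]; g=np.abs(np.diff(s)); i=int(g.argmax()); w=g[max(0,i-1):i+2]; return lo+max(0,i-1)+(w*np.arange(len(w))).sum()/w.sum()+.5
d=np.array([.035,-1,0]);y=np.array([1,.035,0])
F=np.array([514.2,-440,0])
def edge(name,rows,lo,hi,P0,P1):
    q=proj(f,[P0,P1]); 
    ob=np.array([cross(r,lo,hi) for r in rows]); pr=np.interp(rows,*(q[q[:,1].argsort()].T[::-1]))
    print(name,"obs-pred px med",np.median(ob-pr).round(2),"sd",np.std(ob-pr).round(2))
edge("dec L",range(121,143),262,272,F+120*y,F+120*y+[0,0,115])
edge("dec R",range(123,146),320,334,F-120*y,F-120*y+[0,0,115])
E_=np.array([509.05,-213.47,0])+168*d
edge("ear L",range(145,149),268,276,E_+86*y+[0,0,5],E_+86*y+[0,0,37])
edge("ear R",range(147,151),311,321,E_-86*y+[0,0,5],E_-86*y+[0,0,37])
print("px per mm x at dec",np.diff(proj(f,[F,F+10*y]),axis=0)/10,"per mm y",np.diff(proj(f,[F,F+10*d]),axis=0)/10)
t=cams.grab_frame("top"); T=t["pixels"].astype(float)
B=T[...,2]-T[...,0]
for c,rows in ((442,range(169,178)),(443,range(169,178)),(447,range(257,266)),(448,range(257,266))): print(c,[int(B[r,c]) for r in rows])
q=proj(t,[F+120*y+[0,0,115],F-120*y+[0,0,115]]);print("pred blue ends top",q.round(2))
print("top px/mm along y-axis",np.diff(proj(t,[F,F+10*y]),axis=0)/10)
E
```

```text
dec L obs-pred px med 0.57 sd 0.16
dec R obs-pred px med 1.04 sd 0.29
ear L obs-pred px med 0.49 sd 0.29
ear R obs-pred px med -0.63 sd 0.5
px per mm x at dec [[-0.24645283 -0.01414007]] per mm y [[ 0.0203508  -0.09839234]]
442 [-8, -7, -7, 11, 40, 45, 44, 45, 45]
443 [-5, -5, -6, 5, 30, 35, 38, 40, 40]
447 [69, 69, 70, 67, 68, 21, 1, 1, 0]
448 [37, 37, 38, 48, 51, 5, -1, 1, 0]
pred blue ends top [[442.24 172.95]
 [447.01 261.48]]
top px/mm along y-axis [[-0.01712911 -0.33913619]]
```

Numerically, top and side disagree by about 3 mm on the machine's centre (x 513.7 vs 510.9). The earlier chute touch pushed the tray to -x, which also says I was too far to +x. I'll take the middle (x≈512.2), shift the tray -4.7 mm, and advance to a standoff to re-measure both in the same images.

```bash

python3 -m inch '[{"x":-0.2,"y":0,"z":0,"yaw":0,"gripper":-0.9},{"x":-0.27,"y":0.3,"z":0,"yaw":0,"gripper":-0.9},{"x":0,"y":0.5,"z":0,"yaw":0,"gripper":-0.9},{"x":0,"y":0.6,"z":0,"yaw":0,"gripper":-0.9},{"x":0,"y":0.6,"z":0,"yaw":0,"gripper":-0.9},{"x":0,"y":0.5,"z":0,"yaw":0,"gripper":-0.9},{"x":0,"y":0.4,"z":0,"yaw":0,"gripper":-0.9},{"x":0,"y":0.2,"z":0,"yaw":0,"gripper":-0.9},{"x":0,"y":0,"z":0,"yaw":0,"gripper":-0.9},{"x":0,"y":0,"z":0,"yaw":0,"gripper":-0.9}]' 45
python3 t.py
cat > m.py <<'E'
from h import *
from workcell import telemetry
e=telemetry.state()["ee_pos"]; print("tcp",e.round(1))
d=np.array([.035,-1,0]);y=np.array([1,.035,0]); F=np.array([512.2,-440,0]); M=np.array([e[0],e[1],0])+168*d
f=cams.grab_frame("side"); t=cams.grab_frame("top")
def step(im,P,axis,w,n=9,sub=20):
    # sample profile along image of world dir through P (mean of points), strongest step -> mm offset along axis
    ims=cv2.GaussianBlur(im["pixels"].astype(np.float32).sum(2),(0,0),.6)
    s=np.arange(-w,w+.1,.25); prof=0
    for p in P:
        q=proj(im,[p+a*axis for a in s]).astype(np.float32); prof=prof+cv2.remap(ims,q[:,0].reshape(1,-1),q[:,1].reshape(1,-1),cv2.INTER_LINEAR)[0]
    g=np.abs(np.gradient(prof)); k=g.argmax(); lo,hi=max(0,k-8),k+9
    return round(float((g[lo:hi]*s[lo:hi]).sum()/g[lo:hi].sum()),1),int(g.max()/len(P))
for nm,im in(("side",f),("top",t)):
    for s in(1,-1):
        print(nm,"ear",s,step(im,[M+s*86*y+[0,0,z] for z in ((10,15,20,25,30) if nm=="side" else (37,))],y,8))
        print(nm,"dec",s,step(im,[F+s*120*y+[0,0,z] for z in ((35,50,65,80,95) if nm=="side" else (115,))]if nm=="side" else [F+a*d+s*120*y+[0,0,115] for a in(5,15,25)],y,8))
    print(nm,"chute",[step(im,[F-a*d+s*53*y+[0,0,104] for a in(8,18,28)],y,8) for s in(1,-1)])
print("top chute front edge",step(t,[F-38*d+s*y+[0,0,104] for s in(-45,-30,30,45)],d,10))
E
python3 m.py
```

```text
time_s: 21.93
ee_pos: [505.5, -245.0, 53.4]
ee_rot: [180.0, -0.0, 2.0]
force: [0.1, -0.7, -0.3]
gripper_width: 13.8
  F [ 0.1 -0.7 -0.3] T [-0.021  0.012  0.019] w 13.8
tcp [ 505.5 -245.    53.4]
side ear 1 (-6.9, 1)
side dec 1 (1.1, 7)
side ear -1 (-0.4, 1)
side dec -1 (-3.0, 6)
side chute [(-5.7, 10), (-1.5, 3)]
top ear 1 (-6.1, 3)
top dec 1 (3.5, 3)
top ear -1 (-3.2, 1)
top dec -1 (2.1, 6)
top chute [(0.3, 5), (2.9, 5)]
top chute front edge (0.9, 2)
```

Averaged, the machine's centre is x≈512.3 and the TCP is on its line (505.5 against 505.4 ideal). Now I creep in and watch the force. The yaw torque will show how square the tray is.

```bash

python3 -m inch '[{"x":0,"y":0.3,"z":0,"yaw":0,"gripper":-0.9},{"x":0,"y":0.3,"z":0,"yaw":0,"gripper":-0.9},{"x":0,"y":0.2,"z":0,"yaw":0,"gripper":-0.9},{"x":0,"y":0,"z":0,"yaw":0,"gripper":-0.9},{"x":0,"y":0,"z":0,"yaw":0,"gripper":-0.9}]' 45; python3 t.py
python3 -m inch '[{"x":0,"y":0.2,"z":0,"yaw":0,"gripper":-0.9},{"x":0,"y":0.2,"z":0,"yaw":0,"gripper":-0.9},{"x":0,"y":0,"z":0,"yaw":0,"gripper":-0.9},{"x":0,"y":0,"z":0,"yaw":0,"gripper":-0.9}]'; python3 t.py
python3 -m inch '[{"x":0,"y":0.15,"z":0,"yaw":0,"gripper":-0.9},{"x":0,"y":0.1,"z":0,"yaw":0,"gripper":-0.9},{"x":0,"y":0,"z":0,"yaw":0,"gripper":-0.9},{"x":0,"y":0,"z":0,"yaw":0,"gripper":-0.9}]'; python3 t.py
```

```text
time_s: 22.45
ee_pos: [505.7, -252.8, 53.4]
ee_rot: [180.0, -0.0, 2.0]
force: [-0.5, -1.1, 0.6]
gripper_width: 14.0
  F [-0.5 -1.1  0.6] T [-0.014 -0.006 -0.022] w 14.0
time_s: 22.78
ee_pos: [505.9, -256.8, 53.4]
ee_rot: [180.0, -0.0, 2.0]
force: [-0.2, -1.2, -1.2]
gripper_width: 14.0
  F [-0.2 -1.2 -1.2] T [-0.016  0.002 -0.008] w 14.0
time_s: 23.12
ee_pos: [505.8, -258.9, 53.4]
ee_rot: [180.0, 0.0, 2.0]
force: [0.3, 1.1, 0.1]
gripper_width: 14.1
  F [0.3 1.1 0.1] T [ 0.201 -0.064  0.052] w 14.1
```

```bash

python3 -m inch '[{"x":0,"y":0.1,"z":0,"yaw":0,"gripper":-0.9},{"x":0,"y":0.1,"z":0,"yaw":0,"gripper":-0.9},{"x":0,"y":0,"z":0,"yaw":0,"gripper":-0.9},{"x":0,"y":0,"z":0,"yaw":0,"gripper":-0.9},{"x":0,"y":0,"z":0,"yaw":0,"gripper":-0.9}]' 55
python3 - <<'E'
from workcell import telemetry
s=telemetry.state();print(s["torque"].round(3))
E
python3 -m inch '[{"x":0,"y":0,"z":0,"yaw":0,"gripper":-0.9},{"x":0,"y":0,"z":0,"yaw":0,"gripper":-0.9},{"x":0,"y":0,"z":0,"yaw":0,"gripper":-0.9}]'; python3 t.py
```

```text
time_s: 23.53
ee_pos: [505.9, -260.4, 53.5]
ee_rot: [-179.9, 0.0, 2.0]
force: [-0.6, 4.6, 1.9]
gripper_width: 13.9
[ 0.505 -0.128  0.125]
time_s: 23.78
ee_pos: [505.9, -260.4, 53.4]
ee_rot: [-179.9, 0.0, 2.0]
force: [-0.6, 4.6, 2.1]
gripper_width: 13.7
  F [-0.6  4.6  2.1] T [ 0.497 -0.095  0.087] w 13.7
```

Contact is soft: 4.6 N at y=-260.4. A yaw torque of about 0.1 Nm suggests the +x buffer takes a little more, so the tray is about 0.5° off. I'll back off slightly, trim the yaw and push again.

```bash

python3 -m inch '[{"x":0,"y":-0.3,"z":0,"yaw":0,"gripper":-0.9},{"x":0,"y":-0.2,"z":0,"yaw":0,"gripper":-0.9},{"x":-0.13,"y":0,"z":0,"yaw":-0.1,"gripper":-0.9},{"x":0,"y":0,"z":0,"yaw":0,"gripper":-0.9}]' 55; python3 t.py
python3 -m inch '[{"x":0,"y":0.2,"z":0,"yaw":0,"gripper":-0.9},{"x":0,"y":0.2,"z":0,"yaw":0,"gripper":-0.9},{"x":0,"y":0.1,"z":0,"yaw":0,"gripper":-0.9},{"x":0,"y":0.1,"z":0,"yaw":0,"gripper":-0.9},{"x":0,"y":0,"z":0,"yaw":0,"gripper":-0.9},{"x":0,"y":0,"z":0,"yaw":0,"gripper":-0.9},{"x":0,"y":0,"z":0,"yaw":0,"gripper":-0.9}]'; python3 t.py
python3 -m inch '[{"x":0,"y":0,"z":0,"yaw":0,"gripper":-0.9}]'; python3 t.py
```

```text
time_s: 24.12
ee_pos: [504.5, -256.2, 53.4]
ee_rot: [180.0, -0.0, 2.5]
force: [0.2, -0.1, -0.7]
gripper_width: 13.9
  F [ 0.2 -0.1 -0.7] T [ 0.135 -0.042 -0.051] w 13.9
time_s: 24.7
ee_pos: [504.7, -261.2, 53.6]
ee_rot: [-179.9, 0.0, 2.5]
force: [0.8, 6.0, 1.4]
gripper_width: 13.8
  F [0.8 6.  1.4] T [ 0.544 -0.163 -0.01 ] w 13.8
time_s: 24.78
ee_pos: [504.7, -261.1, 53.5]
ee_rot: [-179.9, 0.0, 2.5]
force: [1.7, 6.3, 2.3]
gripper_width: 14.2
  F [1.7 6.3 2.3] T [ 0.616 -0.113  0.01 ] w 14.2
```

Yaw torque is now about zero. Last advance to 10 N.

```bash

python3 -m inch '[{"x":0,"y":0.1,"z":0,"yaw":0,"gripper":-0.9},{"x":0,"y":0.06,"z":0,"yaw":0,"gripper":-0.9},{"x":0,"y":0,"z":0,"yaw":0,"gripper":-0.9},{"x":0,"y":0,"z":0,"yaw":0,"gripper":-0.9},{"x":0,"y":0,"z":0,"yaw":0,"gripper":-0.9},{"x":0,"y":0,"z":0,"yaw":0,"gripper":-0.9}]'; python3 t.py
python3 - <<'E'
from workcell import telemetry,cams
F=[];T=[]
for i in range(6):
    cams.grab_frame("top"); s=telemetry.state(); F.append(s["force"]);T.append(s["torque"])
import numpy as np; print(np.mean(F,0).round(2),np.std(F,0).round(2),np.mean(T,0).round(3),s["ee_pos"].round(1),s["time_s"])
E
```

```text
time_s: 25.28
ee_pos: [504.8, -262.0, 53.7]
ee_rot: [-179.8, 0.0, 2.5]
force: [1.3, 9.4, 3.1]
gripper_width: 13.9
  F [1.3 9.4 3.1] T [ 0.862 -0.157  0.065] w 13.9
[0.37 8.78 3.3 ] [0.44 0.3  0.24] [ 0.903 -0.199  0.039] [ 504.7 -262.    53.6] 25.5833
```

```bash

python3 -m inch '[{"x":0,"y":0.05,"z":0,"yaw":0,"gripper":-0.9},{"x":0,"y":0,"z":0,"yaw":0,"gripper":-0.9},{"x":0,"y":0,"z":0,"yaw":0,"gripper":-0.9},{"x":0,"y":0,"z":0,"yaw":0,"gripper":-0.9},{"x":0,"y":0,"z":0,"yaw":0,"gripper":-0.9},{"x":0,"y":0,"z":0,"yaw":0,"gripper":-0.9}]'
python3 - <<'E'
from workcell import telemetry,cams
import numpy as np
from h import *
F=[];T=[]
for i in range(6):
    f=cams.grab_frame("top"); s=telemetry.state(); F.append(s["force"]);T.append(s["torque"])
print(np.mean(F,0).round(2),np.mean(T,0).round(3),s["ee_pos"].round(1),s["ee_rot"].round(2),s["time_s"])
# bin rim still where it was, numerically vs. start picture
a=cv2.imread("pics/top0.png"); b=cv2.resize(f["pixels"][:,:,::-1],(800,600),interpolation=cv2.INTER_CUBIC)
for n,(x0,y0,x1,y1) in dict(bin=(380,255,505,395),dish=(495,380,550,432),wrench=(345,385,440,430),rack=(315,130,440,220),beaker=(255,190,305,245),bottle=(460,155,510,212),timer=(525,200,580,250),glove=(80,250,175,390)).items():
    A,B=[cv2.Canny(cv2.cvtColor(i[y0:y1,x0:x1],6),30,80).astype(np.float32) for i in(a,b)]
    d,r=cv2.phaseCorrelate(cv2.GaussianBlur(A,(0,0),1.5),cv2.GaussianBlur(B,(0,0),1.5)); print(n,np.round(d,2),round(r,2))
E
```

```text
time_s: 26.08
ee_pos: [504.8, -262.2, 53.7]
ee_rot: [-179.8, 0.0, 2.5]
force: [0.5, 10.0, 4.5]
gripper_width: 13.7
[0.23 9.51 3.92] [ 1.018 -0.22   0.059] [ 504.8 -262.2   53.7] [-1.7982e+02  2.0000e-02  2.4700e+00] 26.3833
bin [ 0.52 -0.14] 0.41
dish [0.15 0.09] 0.78
wrench [0.15 0.52] 0.88
rack [0.52 0.02] 0.86
beaker [-0.03 -0.04] 1.02
bottle [ 0.11 -0.01] 0.96
timer [-0.21  0.02] 0.68
glove [0.04 0.06] 0.98
```

Force about 9.5–10 N, bench items unmoved within 0.5 px. One last numeric centring check: the gaps from each ear to the machine's edges.

```bash
python3 - <<'E'
from h import *
f=cams.grab_frame("side"); t=cams.grab_frame("top")
d=np.array([.04,-1,0]);y=np.array([1,.04,0]); M=np.array([504.8,-262.2,0])+168*d
print("mouth",M.round(1))
for im,zs,nm in((f,(12,20,30),"side"),(t,(37,),"top")):
  for z in zs:
    for s in(1,-1):
        a=np.arange(52,134,2); q=proj(im,[M+s*k*y+[0,0,z] -(1*d if nm=="top" else 0*d) for k in a]).astype(np.float32)
        v=cv2.remap(im["pixels"].astype(np.float32).sum(2),q[:,0].reshape(1,-1),q[:,1].reshape(1,-1),cv2.INTER_LINEAR)[0]
        print(nm,z,s,*v.astype(int))
E
```

```text
mouth [ 511.5 -430.2    0. ]
side 12 1 139 147 153 145 137 254 368 349 333 323 314 326 336 335 332 339 348 321 285 279 280 280 279 292 311 324 333 335 333 328 320 356 435 487 505 512 507 503 500 500 503
side 12 -1 343 393 446 409 345 327 326 329 333 332 332 333 335 331 326 333 340 307 271 270 274 269 263 275 288 311 334 333 332 332 333 338 347 402 457 492 522 515 509 507 506
side 20 1 165 157 150 155 161 181 200 185 165 160 155 148 139 151 166 241 325 316 274 259 253 257 266 284 305 314 313 311 308 300 289 315 373 426 475 505 504 503 502 501 499
side 20 -1 281 374 471 399 321 230 135 127 116 120 124 136 148 167 188 279 348 297 253 259 264 263 264 272 283 304 319 317 314 310 305 298 297 303 348 464 520 508 501 500 500
side 30 1 169 164 159 147 136 221 330 353 357 353 348 345 343 344 347 349 349 319 275 257 249 251 258 280 310 322 323 321 317 310 299 308 338 387 467 512 511 509 505 502 504
side 30 -1 305 393 444 379 332 339 344 347 348 346 345 346 347 348 346 342 326 293 271 264 261 261 261 261 282 322 334 330 328 329 322 313 314 318 398 496 514 512 511 510 508
top 37 1 176 212 235 236 206 166 143 140 148 168 163 164 165 172 179 187 175 171 168 116 104 106 105 112 127 155 160 162 164 158 157 164 203 256 306 306 307 307 306 304 302
top 37 -1 55 55 56 55 55 54 54 54 54 54 56 60 65 74 83 93 100 107 113 116 119 120 121 122 121 120 123 122 121 121 122 123 123 112 95 80 73 75 78 84 96
```

Ears read +86.5/-85.8 mm and the machine's edges about +118/-121 mm (about -0.8 mm after parallax), so the tray is centred within about 1 mm in that view. Handing in.

```bash
python3 - <<'E'
from workcell import env,telemetry
print(telemetry.state()["force"].round(1)); print(env.job_done()); s=telemetry.state(); print(s["force"].round(1),s["ee_pos"].round(1),s["time_s"])
E
```

```text
[1.1 9.4 4.2]
the job is handed in; nothing more can be done
None
the job is handed in; nothing more can be done
```

The caps are in the bin and the tray is held against the buffers at about 9.5 N. The job was handed in at about 26.5 s.

**What I did:** I gripped the block across its 80 mm width and carried the tray level over the bin. There I eased the grip to 12 N so the tray swung mouth-down, because the tool itself cannot tilt. I laid it flat in front of the machine, re-gripped the block across its 14 mm thickness, and pushed it softly onto both buffers. The arm is still holding it there.

**Last checks:**
- **Caps:** all five were seen in the bin.
- **Push:** it averaged 9.5 N (9.4–10.0 N) and the force on the tool was steady. The buffers are compressed about 4 mm.
- **Squareness:** I trimmed the yaw 0.5° so the yaw torque fell to about 0.05 Nm.
- **Other objects:** bin, dish, wrench, rack, beaker, bottle, timer and glove box were within 0.5 px (about 1 mm) of where they started. The bin's match was weaker (0.41).

**What disagreed or went wrong:**
- **Centring:** the top and side cameras differed by about 3 mm on the machine's centre line. I used the middle value. The last side-view check put the tray within about 1 mm of centre, and the top view suggests it may be 1–2 mm off.
- **Chute contact:** while still tilted, the tray apparently touched the decapper's chute, with about 6–8 N at the tool. I backed off before setting it down.
- **Vertical force:** there is about 4 N upward on the gripper during the push, because it pushes higher than the buffers.

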